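# Show the customer the tee and its bin, then call the staff

### The arm

A 6-joint arm with a two-finger parallel gripper is mounted at the origin on the work surface. World frame = base frame: x ahead of the robot, y to its left, z up, the work surface at z = 0. Lengths are in mm, angles in rad, forces in N, time in s.
With the tool pointing down it reaches from about 400 to 825 mm from the base axis. Payload 7 kg.
Tool frame: the origin (TCP) lies between the finger pads, 19 mm behind the fingertips; this is the grasp point; z points along the fingers, y is the line along which they close (so a half turn about z gives the same grasp; the last joint's range is limited). The gripper opens to 88 mm and grips with 3 to 60 N. Pads are 19 mm wide; open, the fingers measure 130 mm over their backs; the gripper's body (78 mm by 193 mm) begins 47 mm behind the grasp point.
Start: joints at [1.58, 0.359, 0.012, 0, -1.224, -0.288], TCP at [185.771, 648.91, 245.361] pointing down, gripper open.
Joint ranges: [-3.07, 3.07], [-1.43, 2.12], [-1.02, 1.25], [-3.03, 1.67], [-3.05, -0], [-3.03, 3.03]. Speed limits (rad/s): [2.39, 2.39, 3.01, 3.14, 3.14, 3.14].

### API

Orientations are given as a unit quaternion [x, y, z, w].
In Python, from plant import bot gives the robot as it stands. Calls block until the motion is done:
- bot.move_ptp(position, orientation): joint-space move of the TCP to a pose.
- bot.line_to(position, velocity=150, ori=None): straight line of the TCP; ori=None keeps the orientation; velocity is the mean speed in mm/s.
- bot.move_joints(angles): joint-space move.
- bot.move_gripper(opening, force=None): finger opening in mm; force is the grip in N (None keeps the last); returns when the fingers have stopped.
- bot.pause(seconds).
- bot.solve_ik(position, orientation): joint angles nearest the present ones, or None.
- bot.read_state(): the state.
- bot.camera(name): name is "scene" or "top"; returns the picture (400x640x3 uint8, red, green, blue); there is no depth.
- bot.get_calibration(name): a dict with "fx", "fy", "cx", "cy" (pixels), "view" (4x4, takes a point from world to camera coordinates). Camera axes: x right, y up, looking along -z (the intrinsics and any distortion apply to the point x, -y, -z); pixel columns grow to the right and rows downward; lengths in mm; the calibration is good to about 2 mm. A picture is of the moment at which its call begins. get_calibration takes no time and is no camera call.
A pose or a line that the arm cannot do raises bot.Unreachable and nothing moves.
- bot.close_job(): hands the job in; it is judged then, once.
The state is a dict: "t": time; "joint_pos": joint angles; "qvel": joint speeds; "tau": joint torques, N m; "tcp_pos": TCP position; "eef_rot": TCP orientation; "contact_force": force on the tool from outside, world axes, zero at the start; "moment": the same for the moment, N m; "width": finger opening in mm; "finger_force": force on a finger pad.
Only numpy, scipy, OpenCV 4.12 (cv2) and the standard library are available. Lean on these libraries where they do the work, as an engineer would, in place of code of your own. Each camera call takes 0.05 s, during which the arm holds its last target. There are 200 camera calls.

### The job

A customer wants more tees: with the fingertips pointing straight down, point at the tee lying on the counter, holding still a few centimetres above its middle for two seconds without touching it, then point in the same way at the middle of the bin of tees for two seconds. Then push the staff-call lever with the outside of the fingers fully over to its far side, so that someone comes to fetch them. Grasp and lift nothing, do not dip the fingertips over any other fitting or bin, touch none of the fittings or bins, and leave everything else where it stands.

Things in the scene. Friction and masses are not known exactly. Their poses are not given: they have to be found in the camera images.
- tee: The tee: cream PVC pipe fitting lying loose on the counter: a straight run 80 mm long along its y axis with one branch reaching 44 mm from the middle along its +x (T-shaped from above), tubes 44 mm across. Origin: on the counter under the meeting point of the three arms; z up
- tee_top (a point): Top of the tee right above the meeting point of its three arms (the middle to point at), 44 mm above the counter
- elbow: The elbow, cream PVC pipe fitting lying loose on the counter: two arms 42 mm long at a right angle (along its +x and +y; L-shaped from above), 44 mm high. Origin: on the counter under the corner
- coupling: The straight coupling, cream PVC pipe fitting lying loose on the counter: an upright sleeve 47 mm across and 56 mm high. Origin: centre of its underside
- end_cap: The end cap, cream PVC pipe fitting lying loose on the counter: a dome 48 mm across and 35 mm high. Origin: centre of its underside
- nipple: Brass threaded nipple standing loose on the counter, 38 mm across its collar, 42 mm high. Origin: centre of its underside
- tee_bin: Black open-topped rectangular stock bin, fixed to the counter, 200 mm (its x) by 170 mm (its y), rim 70 mm high, heaped with cream PVC tees whose tops reach about 86 mm above the counter. Origin: centre of its underside; z up
- tee_bin_top (a point): Middle of the bin of tees, just over its stock, 88 mm above the counter (the place to point at)
- cap_bin: Black open-topped rectangular stock bin, fixed to the counter, 200 mm (its x) by 170 mm (its y), rim 70 mm high, heaped with cream PVC end caps (domes) whose tops reach about 86 mm above the counter. Origin: centre of its underside; z up
- coupling_bin: Black open-topped rectangular stock bin, fixed to the counter, 200 mm (its x) by 170 mm (its y), rim 70 mm high, heaped with cream PVC straight couplings (upright sleeves) whose tops reach about 86 mm above the counter. Origin: centre of its underside; z up
- call_lever (a joint): Staff-call toggle lever, in rad: 0 = leaning 0.5 rad towards the near (-x of call_lever_base) side, 1.0 = pushed fully over, leaning 0.5 rad to the +x side (end stop). It starts between 0 and 0.25, stays where it is left, and needs about 1 N at the ball. The pivot lies along y of call_lever_base, 22 mm above the counter
- call_lever_tip (a point): Centre of the lever's red ball (26 mm across) at the end of a 10 mm steel rod, 70 mm from the pivot; it stands 83 mm above the counter at either end of the swing, 92 mm halfway, and travels 67 mm along +x of call_lever_base from end to end
- call_lever_base: Grey housing of the staff-call lever, fixed to the counter, 70 mm (x) by 50 mm (y), 25 mm high, with a 35 mm high steel pivot barrel in the middle. Origin: centre of its underside, right under the pivot. Its +x is the direction to push the lever; it points away from the robot, up to 0.5 rad to either side of world +x
- glue_can: Can with blue label, 66 mm across, 110 mm high, standing loose. Origin: centre of its underside
- seal_jar: Clear jar with red cap, 70 mm across, 90 mm high, standing loose. Origin: centre of its underside
- tape_roll: White tape roll lying flat, 56 mm across, 20 mm high, loose. Origin: centre of its underside
Mind the look-alikes: they are no part of the job. What is shaped like the call_lever_base but orange is not meant. What is shaped like the tee but orange is not meant.

How it is judged:
By the outcome, as a careful person would: the job done as asked, in the order asked, and still so for the second after the job is handed in, with the robot touching nothing.
It also fails if it takes over 53 s, if anything falls off the work surface, if the arm or the gripper's body presses on something with over 40 N, if the wrist force passes 120 N, or if a joint passes its speed limit or range.

## Working session

There is one attempt and no reset: what is moved stays moved. The work goes in short steps, each a Python script; the robot and the scene stay as the last script left them, time stands still between calls to the robot, and variables do not carry over. Pictures are saved under pics/ and viewed, at most 10 in all, crops included, and the job is handed in when it is done.

```bash
mkdir -p pics
python3 - <<'E'
from plant import bot
import cv2
for n in("scene","top"):
    im=bot.camera(n); cv2.imwrite(f"pics/{n}0.png",cv2.cvtColor(im,cv2.COLOR_RGB2BGR))
    c=bot.get_calibration(n); print(n,c)
s=bot.read_state(); print(s["t"],s["tcp_pos"],s["eef_rot"],s["width"])
E
```

```text
scene {'fx': 435.25463311219784, 'fy': 435.25463311219784, 'cx': 324.1977789436383, 'cy': 199.20784056091674, 'view': array([[-5.40851211e-01,  8.40995759e-01, -1.43562340e-02,
         2.55057059e+02],
       [-5.34906398e-01, -3.30730477e-01,  7.77491156e-01,
         1.88528371e+02],
       [ 6.49118720e-01,  4.28186274e-01,  6.28729991e-01,
        -1.46830556e+03],
       [ 0.00000000e+00,  0.00000000e+00,  0.00000000e+00,
         1.00000000e+00]])}
top {'fx': 362.40783033016373, 'fy': 362.40783033016373, 'cx': 322.7611237192574, 'cy': 198.77888412483563, 'view': array([[ 1.27883429e-02, -9.99759017e-01, -1.78428386e-02,
        -2.24827526e+01],
       [ 9.81882048e-01,  9.18173317e-03,  1.89270546e-01,
        -4.77288553e+02],
       [-1.89061107e-01, -1.99400196e-02,  9.81762850e-01,
        -9.18350485e+02],
       [ 0.00000000e+00,  0.00000000e+00,  0.00000000e+00,
         1.00000000e+00]])}
0.1 [185.66953717 648.5466516  244.51531509] [ 9.90294013e-01 -1.38986391e-01 -3.57279089e-05  7.41632704e-04] 87.92098245362611
```

View pics/scene0.png

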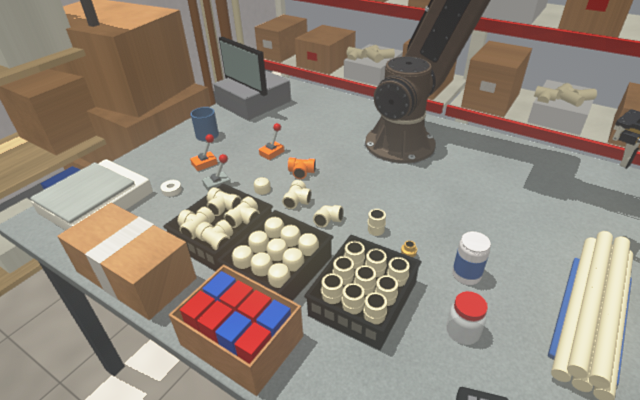

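View pics/top0.png

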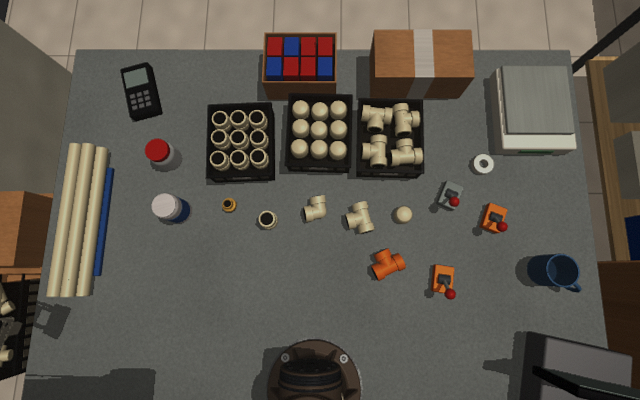

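The scene view shows the tee (~297,194), the grey lever (~215,180, ball 223,158) and the tee bin (~217,220). In the top view the tee is at (358,217), the tee bin at (391,138), and the grey lever at (450,195) with its ball at (454,201). I'll zoom in on the parts that matter.

```bash
cat > h.py <<'E'
import numpy as np, cv2
from plant import bot
C={n:bot.get_calibration(n) for n in("scene","top")}
def ray(n,u,v):
    c=C[n];R=c["view"][:3,:3];t=c["view"][:3,3]
    d=np.array([(u-c["cx"])/c["fx"],-(v-c["cy"])/c["fy"],-1.])
    return -R.T@t, R.T@d
def plane(n,u,v,z):
    o,d=ray(n,u,v); return (o+d*(z-o[2])/d[2])
def proj(n,p):
    c=C[n];q=c["view"][:3,:3]@np.array(p,float)+c["view"][:3,3]
    return c["cx"]+c["fx"]*q[0]/-q[2], c["cy"]+c["fy"]*q[1]/q[2]
def tri(a,b):
    (o1,d1),(o2,d2)=ray("scene",*a),ray("top",*b)
    s=np.linalg.lstsq(np.stack([d1,-d2],1),o2-o1,rcond=None)[0]
    p,q=o1+s[0]*d1,o2+s[1]*d2
    return (p+q)/2,np.linalg.norm(p-q)
E
python3 - <<'E'
import cv2
a=cv2.imread("pics/top0.png")[80:250,340:510]; b=cv2.imread("pics/scene0.png")[120:280,150:350]
cv2.imwrite("pics/ct.png",cv2.resize(a,(595,595),interpolation=cv2.INTER_CUBIC))
cv2.imwrite("pics/cs.png",cv2.resize(b,(740,592),interpolation=cv2.INTER_CUBIC))
import numpy as np
from h import *
for n in("top","scene"):
    im=cv2.imread(f"pics/{n}0.png");h=cv2.cvtColor(im,cv2.COLOR_BGR2HSV)
    for nm,lo,hi in(("red",(0,170,90),(5,255,255)),("red2",(175,170,90),(180,255,255)),("cream",(15,20,130),(35,140,255)),("orange",(6,180,120),(16,255,255))):
        k,_,st,ce=cv2.connectedComponentsWithStats(cv2.inRange(h,lo,hi))
        for i in range(1,k):
            if 25<st[i,4]<900: print(n,nm,st[i],ce[i].round(1))
E
```

```text
top red [267  37  15  18 263] [274.2  45.6]
top red [301  37  15  18 267] [307.9  45.5]
top red [318  37  15  18 258] [324.7  45.4]
top red [283  57  16  19 263] [290.5  66.4]
top red [300  57  15  19 268] [307.4  66.1]
top red [145 139  23  22 388] [156.  149.2]
top red [451 197   8   9  54] [454.8 200.8]
top red [499 222   8   9  53] [502.9 225.9]
top red [447 289   8  10  62] [450.8 293.6]
top cream [ 5  0  7 24 63] [ 8.1 11.6]
top cream [591  54  27   6  78] [603.8  57.8]
top cream [ 50  56  25  17 208] [64.6 61.2]
top cream [571  57   8   6  32] [573.7  58.8]
top cream [573  65  13  11  81] [580.4  71.8]
top cream [293 100  16  14 165] [300.2 106.9]
top cream [331 101  15  14 165] [338.  107.2]
top cream [312 102  16  14 167] [319.5 108.9]
top cream [396 103  24  29 416] [405.8 117. ]
top cream [362 105  31  24 423] [376.8 114.7]
top cream [212 111  16  15  61] [219.7 118.5]
top cream [230 110  17  15  66] [238.4 117.9]
top cream [249 110  16  15  62] [256.5 117.6]
top cream [293 119  16  14 172] [300.2 125.7]
top cream [311 121  16  14 175] [318.5 127.7]
top cream [331 120  16 
[... 2658 characters left out ...]
18  18 251] [261.6 185.6]
scene cream [282 179  29  30 435] [296.7 192.8]
scene cream [166 184   9   4  31] [169.9 185.4]
scene cream [161 184  20  13  99] [172.3 191.7]
scene cream [313 205  30  23 354] [328.2 213.6]
scene cream [367 208  19  28 372] [376.  222.9]
scene cream [401 240  17  17 172] [409.2 248.4]
scene cream [205 268  17  15  45] [213.2 274.2]
scene cream [178 287  23  22  70] [188.4 297.2]
scene cream [294 301   8  14  26] [298.4 306.3]
scene cream [168 309  36  28  85] [181.5 321.2]
scene cream [233 355  18  12  33] [241.  360.5]
scene orange [260 145  22   9  72] [268.8 149.7]
scene orange [191 152  25  14 103] [201.7 159.2]
scene orange [294 160  13   9  47] [299.2 163.7]
```

View pics/ct.png

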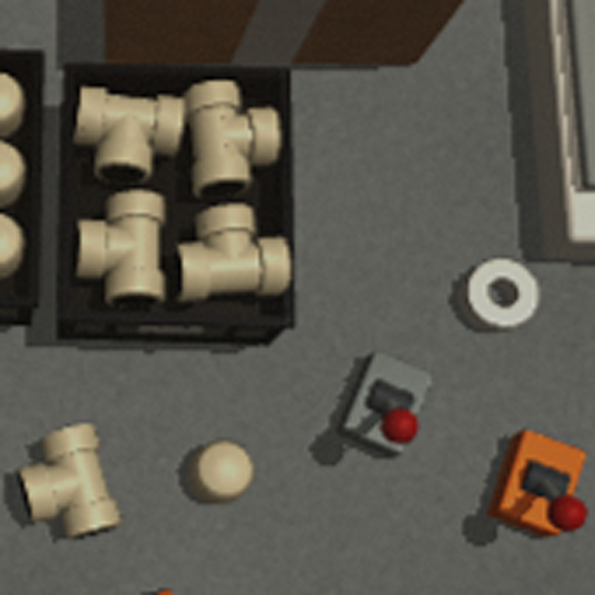

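View pics/cs.png

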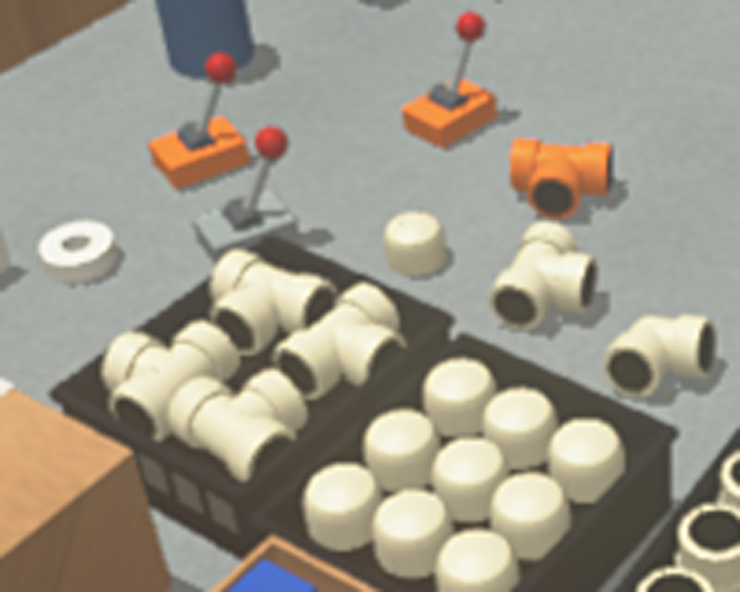

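The zooms show the tee junction near top px (363.4,217), with the branch pointing left. The tee bin rim corners are at about (359,98.5), (423.5,99) and (424,172). The grey housing's top-face corners are at about (447,180.5), (463,187.5), (455,210) and (438.5,202).

Run:
```python
from h import *
np.set_printoptions(precision=1,suppress=True)
T=lambda u,v:((u+.5)/3.5-.5+340,(v+.5)/3.5-.5+80)
S=lambda u,v:((u+.5)/3.7-.5+150,(v+.5)/3.7-.5+120)
print("tee ends z22",*[plane("top",*T(*p),22) for p in((71,428),(95,532),(24,493))])
print("junction z44",plane("top",*T(82,480),44))
print("rim",*[plane("top",*T(*p),70) for p in((64,66),(292,68),(294,325),(60,336))])
print("stock mid z80",plane("top",*T(183,192),80))
c=[plane("top",*T(*p),25) for p in((374,352),(430,376),(402,455),(345,428))]
print("base",*c,"mean",np.mean(c,0)); d=c[0]+c[1]-c[2]-c[3]; print("yaw",np.arctan2(d[1],d[0]),[np.linalg.norm(c[i]-c[(i+1)%4]) for i in range(4)])
print("ball",tri(S(271,143),(454.6,200.8)),plane("top",454.6,200.8,84))
print("pivot barrel z35",plane("top",*T(390,395),35))
for nm,b,t in(("orangeL",(220,68),(502.9,225.9)),): print(nm,tri(S(*b),t))
# grey/bright masks: tee in both views by centroid
print("tee tri",tri((296.7,192.8),(360.4,217)))
print(proj("scene",plane("top",*T(82,480),44)))
print("cap",plane("top",404.1,213.5,18),"tape",plane("top",483.5,163,20))
```

```text
tee ends z22 [ 474.2 -117.8   22. ] [ 393.7 -135.5   22. ] [423.1 -81.4  22. ]
junction z44 [ 430.5 -123.9   44. ]
rim [ 752.5 -110.2   70. ] [ 751.6 -287.1   70. ] [ 545.2 -280.5   70. ] [ 535.3 -106.    70. ]
stock mid z80 [ 645.6 -198.5   80. ]
base [ 536.1 -353.5   25. ] [ 517.3 -395.7   25. ] [ 455.1 -370.7   25. ] [ 475.7 -328.2   25. ] mean [ 496.1 -362.    25. ]
yaw -0.38917095811568214 [np.float64(46.17731701625151), np.float64(67.12721305495194), np.float64(47.2124851420424), np.float64(65.52059431724369)]
ball (array([ 467.8, -351.5,   82.8]), np.float64(1.4875893401050744)) [ 468.  -351.8   84. ]
pivot barrel z35 [ 499.9 -360.7   35. ]
orangeL (array([ 405.2, -467.9,   82.4]), np.float64(1.5323901272760947))
tee tri (array([ 431.8, -117.7,   27.8]), np.float64(1.3989817529604107))
(np.float64(294.58317479291486), np.float64(187.21898419957168))
cap [ 444.3 -237.1   18. ] tape [ 587.1 -459.2   20. ]
```

The measurements agree with the given sizes: tee run 82 mm, ball height 82.8 mm and housing about 66×47 mm. Next I'll do the pointing.

```bash
cat >> h.py <<'E'
yaw=-0.36; D=np.array([np.cos(yaw),np.sin(yaw),0]); B=np.array([497.,-361,0])
Q=lambda a:[np.cos(a),np.sin(a),0,0]
E
python3 - <<'E'
from h import *
np.set_printoptions(precision=2,suppress=True)
for a in(0.605,0.605-np.pi/2):
    for p in((432,-125.5,98),(646,-197,142),(*(B-95*D)[:2],87),(*(B+2*D)[:2],87)):
        print(a,p,bot.solve_ik(list(p),Q(a)))
b=[q for q in(0.605-np.pi/2,0.605) if bot.solve_ik([432,-125.5,98],Q(q)) is not None]
a=min(b,key=lambda q:abs(bot.solve_ik([432,-125.5,98],Q(q))[5])); print("use",a)
bot.move_gripper(0)
for x,y,z in((432,-125.5,98),(646,-197,142)):
    bot.move_ptp([x,y,240],Q(a)); bot.line_to([x,y,z],120); bot.pause(2.7)
    s=bot.read_state(); print(s["t"],s["tcp_pos"],s["contact_force"],s["width"])
    im=bot.camera("scene"); cv2.imwrite(f"pics/p{z}.png",cv2.cvtColor(im,cv2.COLOR_RGB2BGR))
    bot.line_to([x,y,240],200)
i=[cv2.imread(f"pics/p{z}.png")[80:300,130:380] for z in(98,142)]
cv2.imwrite("pics/pp.png",cv2.resize(np.hstack(i),(800,352)))
E
```

```text
0.605 (432, -125.5, 98) [ 0.16  0.15 -0.67  0.   -0.76  2.62]
0.605 (646, -197, 142) [-0.01  0.43 -0.12  0.   -1.02  2.79]
0.605 (np.float64(408.08980175059617), np.float64(-327.5339478388664), 87) None
0.605 (np.float64(498.87179364735584), np.float64(-361.7045484665502), 87) None
-0.9657963267948966 (432, -125.5, 98) [ 0.16  0.15 -0.67  0.   -0.76 -0.52]
-0.9657963267948966 (646, -197, 142) [-0.01  0.43 -0.12  0.   -1.02 -0.35]
-0.9657963267948966 (np.float64(408.08980175059617), np.float64(-327.5339478388664), 87) [-0.3   0.27 -0.52  0.   -0.77 -0.06]
-0.9657963267948966 (np.float64(498.87179364735584), np.float64(-361.7045484665502), 87) [-0.31  0.4  -0.31  0.   -0.85 -0.05]
use -0.9657963267948966
8.4167 [ 432.01 -125.51   98.01] [-0.5  -0.24  0.01] 0.22419971598691904
13.8917 [ 646.04 -197.01  142.01] [-0.78  0.15 -0.05] 0.7972483303567037
```

View pics/pp.png

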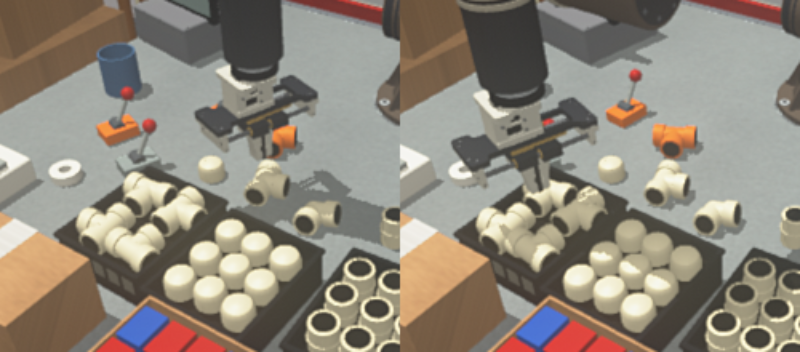

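Both pictures show the closed fingertips just above the right target, the tee at about (265,170) and the middle of the tee bin at about (540,190), with nothing disturbed. Next is the lever.

Run:
```python
from h import *
np.set_printoptions(precision=2,suppress=True)
P=lambda s,z:list((B+s*D)[:2])+[z]
bot.move_ptp(P(-95,240),Q(.605-np.pi/2)); bot.line_to(P(-95,87),150); bot.pause(.3)
f0=np.array(bot.read_state()["contact_force"])
bot.line_to(P(-10,87),50)
s=-10
while s<12:
    bot.pause(.15); st=bot.read_state(); f=(np.array(st["contact_force"])-f0); print(s,f,f@D)
    if -(f@D)>8: break
    s+=2; bot.line_to(P(s,87),30)
bot.line_to(P(-60,87),80); bot.line_to(P(-60,240),150)
bot.move_ptp([400,-50,330],Q(.605-np.pi/2)); print(bot.read_state()["t"])
for n in("scene","top"): cv2.imwrite(f"pics/{n}2.png",cv2.cvtColor(bot.camera(n),cv2.COLOR_RGB2BGR))
i=cv2.resize(cv2.imread("pics/scene2.png")[120:250,150:350],(400,260)); j=cv2.resize(cv2.imread("pics/top2.png")[120:250,320:520],(400,260))
cv2.imwrite("pics/q.png",cv2.resize(np.hstack([i,j]),(800,260)))
h=cv2.cvtColor(cv2.imread("pics/top2.png"),cv2.COLOR_BGR2HSV)
k,_,sta,ce=cv2.connectedComponentsWithStats(cv2.inRange(h,(0,170,90),(5,255,255)))
for a,c in zip(sta,ce):
    if 25<a[4]<120: p=plane("top",*c,83); print(c,p,(p-B)@D,(p-B)[1]*D[0]-(p-B)[0]*D[1])
```

```text
-10 [-0.62  1.3  -1.3 ] -1.039621918918687
-8 [-0.55  0.48 -0.18] -0.6880122732788708
-6 [-0.78  0.45 -1.13] -0.890015898702082
-4 [ 0.62  1.61 -0.84] 0.011294760101234827
-2 [ 0.04  1.19 -1.01] -0.38555268164462037
0 [ 0.    0.29 -0.79] -0.10196982544155657
2 [-0.11  0.41 -1.26] -0.24897441965564143
4 [-0.58 -0.36 -0.38] -0.4107179827851922
6 [-0.27  0.83 -1.74] -0.5474069329644873
8 [-4.25  2.81  1.25] -4.962101577128817
10 [-10.08   6.33   6.24] -11.664566412652938
26.475
[463.87 177.56] [ 529.06 -379.13   83.  ] 36.39743943364248 -5.676631673942925
[502.37 225.98] [ 405.34 -466.99   83.  ] -48.44985654118144 -131.4901777128835
[450.16 293.55] [ 239.96 -328.8    83.  ] -251.90354952087492 -60.41631427883992
```

View pics/q.png

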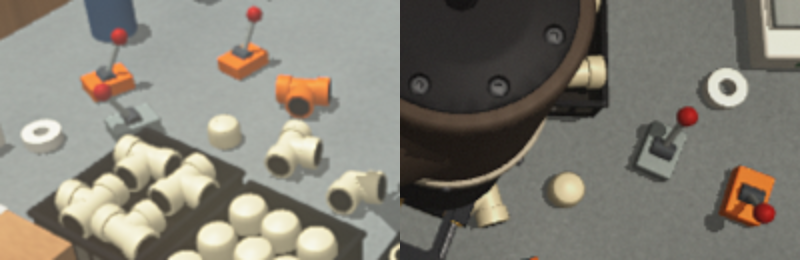

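The lever now leans fully to its far side, with the ball at top px (464,178). It travelled about 67 mm and the force rose to 12 N at the end stop. Everything in view stands where it was.

```bash
python3 -c "
from plant import bot
print(bot.close_job())"
```

```text
the job is handed in; nothing more can be done
None
```

I pointed at the tee and then at the middle of the tee bin for over two seconds each, pushed the grey staff-call lever over to its end stop, saw nothing else moved in the final pictures, and handed the job in at about 27 s.

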